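Put the stacked case-press dies back in their dishes

ROBOT

A 7-joint arm with a two-finger parallel gripper is mounted at the origin on a cart in front of the work surface, level with it; the furniture and walls round the work are solid. World frame = base frame: x ahead of the robot, y to its left, z up, the work surface at z = 0. Lengths are in m, angles in rad, forces in N, time in s.
With the tool pointing down it reaches from about 0.35 to 0.9 m from the base axis. Payload 8.1 kg.
Tool frame: the origin (TCP) lies midway between the tips of the shut fingers; the grasp point (between the pads) lies 19 mm behind it; z points along the fingers, y is the line along which they close (so a half turn about z gives the same grasp; the last joint's range is limited). The gripper opens to 92 mm and grips with 3 to 60 N. Pads are 19 mm wide; open, the fingers measure 130 mm over their backs; the gripper's body (75 mm by 190 mm) begins 47 mm behind the grasp point.
Start: joints at [-1.294, 0.434, 0.025, 1.573, -0.012, 1.134, -0.075], TCP at [0.232, 0.58, 0.227] pointing down, gripper open.
Joint ranges: [-2.62, 2.62], [-0.44, 2.09], [-1.27, 1.32], [0.08, 2.57], [-1.32, 4.46], [0.12, 2], [-2.74, 2.74]. Speed limits (rad/s): [2.22, 2.22, 3.01, 3.01, 3.14, 3.14, 3.14].

INTERFACE

Orientations are given as a rotation vector (axis times angle).
In Python, from cell import arm gives the robot as it stands.
- The arm moves only by the tool arm_command, never from a script. Its arguments are lists of equal length, an entry for each row: "dp": the shift along the tool's x, y, z in units of 25 mm (1.0 is 25 mm), a list of three; "angular": the turn, a rotation vector about the tool's x, y, z in units of 0.15 rad (1.0 is 0.15 rad), a list of three; "claw": the opening, from 0 (shut) to 1 (fully open). In form: {"dp": [[x, y, z], ...], "angular": [[rx, ry, rz], ...], "claw": [claw, ...]}. A call has 1 to 10 rows; each row shifts and turns the commanded pose from where the row before left it, along the tool's axes as they then stand; what a row does not reach is not made up. A row lasts 1/10 s, in which the tool goes at most 50 mm and 8.59 degrees, less where a joint would pass 70% of its speed; a pose out of reach is approached as far as the arm can. A call with a number of a shift or a turn outside -1 to 1 is refused whole. A call with a gripper value outside its range is refused whole. The fingers move at their own pace and stop on an object; "force" is the grip in N (left out, the last holds). Time passes only in rows, so rows that do not move let the fingers close. It gives the time, the measured TCP pose, the force, the opening and the grip force at its end, in the units of the state.
- arm.observe(): the state, without advancing time (a new reading comes with each control period).
- arm.get_image(name): name is "scene" or "top"; returns a dict with "frame" (420x560x3 uint8, red, green, blue), "z_map" (420x560 float32, m along the optical axis (not along the pixel's ray), 0 where there is no reading), "K" (3x3 intrinsics, pixels), "k1" (the pictures are not rectified: a ray, as slopes to the right and down, at radius r is drawn at 1 + k1 r^2 times it, then the intrinsics apply), "R" (3x3) and "t" (3): a world point X has camera coordinates R X + t. Camera axes: x right, y down, z forward; pixel columns grow to the right and rows downward; lengths in m; the calibration is good to about 2 mm. A picture is of the moment at which its call begins.
- arm.sign_off(): hands the job in; it is judged then, once.
The state is a dict: "clock": time; "joints": joint angles; "dq": joint speeds; "joint_efforts": joint torques, N m; "position": TCP position; "ee_rot": TCP orientation; "force": force on the tool from outside, world axes, zero at the start; "ft_torque": the same for the moment, N m; "width": opening from 0.0 (shut) to 1.0 (fully open); "gripper_force": force on a finger pad.
Only numpy, scipy, OpenCV 4.12 (cv2) and the standard library are available. Lean on these libraries where they do the work, as an engineer would, in place of code of your own. Each camera call takes 0.05 s, during which the arm holds its last target. There are 200 camera calls.

TASK

The case-press dies were left in a stack: take it apart from the top down, one die at a time, and set each die flat, the way up it is now, in the round dish of its own size (smallest die in the smallest dish, and so on up to the largest). Do not tip any die over, and leave the brown vial and the small black loupe standing where they are.

Things in the scene. Friction and masses are not known exactly. Their poses are not given: they have to be found in the camera images.
- die_d24_mid (a point): smallest press die: a plain white nylon disc 24 mm in diameter and 18 mm high, with a small brass dot in its top face; loose. The point is the die's centre, 9 mm above its underside; z axis up. At the start the four dies form one stack, largest at the bottom, smallest on top, each up to 8 mm off the centre of the one below
- die_d36_mid (a point): second smallest press die: a plain white nylon disc 36 mm in diameter and 18 mm high, with a small brass dot in its top face; loose. The point is the die's centre, 9 mm above its underside; z axis up. At the start the four dies form one stack, largest at the bottom, smallest on top, each up to 8 mm off the centre of the one below
- die_d48_mid (a point): second largest press die: a plain white nylon disc 48 mm in diameter and 18 mm high, with a small brass dot in its top face; loose. The point is the die's centre, 9 mm above its underside; z axis up. At the start the four dies form one stack, largest at the bottom, smallest on top, each up to 8 mm off the centre of the one below
- die_d60_mid (a point): largest press die: a plain white nylon disc 60 mm in diameter and 18 mm high, with a small brass dot in its top face; loose. The point is the die's centre, 9 mm above its underside; z axis up. At the start the four dies form one stack, largest at the bottom, smallest on top, each up to 8 mm off the centre of the one below
- dish_d24_in (a point): smallest dish, for the 24 mm die: a round shallow dark wooden dish fixed to the bench, 40 mm in diameter inside, 46 mm outside, rim 7 mm above the bench and 4 mm above the inner floor. The point is the centre of the inner floor, 3 mm above the bench; z axis up
- dish_d36_in (a point): second smallest dish, for the 36 mm die: a round shallow dark wooden dish fixed to the bench, 52 mm in diameter inside, 58 mm outside, rim 7 mm above the bench and 4 mm above the inner floor. The point is the centre of the inner floor, 3 mm above the bench; z axis up
- dish_d48_in (a point): second largest dish, for the 48 mm die: a round shallow dark wooden dish fixed to the bench, 64 mm in diameter inside, 70 mm outside, rim 7 mm above the bench and 4 mm above the inner floor. The point is the centre of the inner floor, 3 mm above the bench; z axis up
- dish_d60_in (a point): largest dish, for the 60 mm die: a round shallow dark wooden dish fixed to the bench, 76 mm in diameter inside, 82 mm outside, rim 7 mm above the bench and 4 mm above the inner floor. The point is the centre of the inner floor, 3 mm above the bench; z axis up
- vial_mid (a point): bystander: brown glass vial with black cap, 31 mm in diameter, 54 mm high, standing loose on the bench. The point is its centre, 27 mm above its underside
- small_loupe_mid (a point): bystander: small black loupe (eyeglass), 37 mm in diameter, 32 mm high, standing loose on the bench. The point is its centre, 16 mm above its underside
There are look-alikes about, which are no part of the job. What is shaped like the part that bears die_d48_mid but orange, purple or turquoise is not meant.

How it is judged:
By the outcome, as a careful person would: the job done as asked, in the order asked, and still so for the second after the job is handed in, with the robot touching nothing.
It also fails if it takes over 83 s, if anything falls off the work surface, if the arm or the gripper's body presses on something with over 40 N, if the wrist force passes 120 N, or if a joint passes its speed limit or range.

## Working session

There is one attempt and no reset: what is moved stays moved. The work goes in short steps, Python scripts to look and compute and a tool call to move; the robot and the scene stay as the last step left them, time stands still between calls to the robot, and variables do not carry over. Pictures are saved under pics/ and viewed, at most 14 in all, crops included, and the job is handed in when it is done.

Besides the shell and the picture viewer there is one more tool, called after "Emit:" as a command line: name --argument value ..., lists and objects as JSON in quotes. arm_command: Moves the arm, as the interface text tells. Its arguments: {"type":"object","properties":{"dp":{"type":"array","items":{"type":"array","items":{"type":"number"}}},"angular":{"type":"array","items":{"type":"array","items":{"type":"number"}}},"claw":{"type":"array","items":{"type":"number"}},"force":{"type":"number"}},"required":["dp","angular","claw"]}

```bash
mkdir -p pics; ls; cat > h.py <<'E'
import numpy as np, cv2
from cell import arm
def grab(n,save=None):
    d=arm.get_image(n)
    if save: cv2.imwrite('pics/'+save,cv2.cvtColor(d['frame'],cv2.COLOR_RGB2BGR))
    return d
def ray(d,u,v):
    K=d['K'];p=cv2.undistortPoints(np.array([[[u,v]]],float),K,np.array([d['k1'],0,0,0.]))[0,0]
    r=d['R'].T@np.array([p[0],p[1],1]); return -d['R'].T@d['t'],r
def onz(d,u,v,z):
    o,r=ray(d,u,v); return o+r*(z-o[2])/r[2]
def depthpt(d,u,v):
    o,r=ray(d,u,v); return o+r*d['z_map'][int(v),int(u)]
E
python3 - <<'E'
from h import *
for n in('scene','top'):
    d=grab(n,n+'0.png');print(n,d['K'].tolist(),d['k1'],d['R'].round(3).tolist(),(-d['R'].T@d['t']).round(3))
s=arm.observe();print(s)
E
```

```text
pics
scene [[491.8426191174793, 0.0, 282.17803875779583], [0.0, 491.8426191174793, 208.8700454525883], [0.0, 0.0, 1.0]] 0.003689829476786424 [[-0.804, -0.595, -0.023], [-0.252, 0.375, -0.892], [0.539, -0.711, -0.451]] [-0.28   1.347  0.729]
top [[408.21979083077554, 0.0, 275.31014580542603], [0.0, 408.21979083077554, 205.96409781589873], [0.0, 0.0, 1.0]] 0.029693715441349716 [[-0.013, -1.0, 0.008], [-0.984, 0.011, -0.178], [0.178, -0.01, -0.984]] [0.356 0.264 1.023]
{'clock': 0.1, 'joints': array([-1.29362032,  0.43515949,  0.02496838,  1.57396252, -0.01160326,
        1.13400708, -0.0751054 ]), 'dq': array([ 0.00069585, -0.00015523,  0.00102815, -0.00215389, -0.00117149,
       -0.00143417, -0.00123544]), 'joint_efforts': array([ 2.23388437e-03, -6.69127250e+01,  9.87380818e-01, -3.15140963e+01,
       -6.05928199e-02,  3.73189535e-02,  8.39909944e-05]), 'position': array([0.23157619, 0.58004158, 0.22603641]), 'ee_rot': array([-5.93054803e-01, -3.08496261e+00,  2.17417886e-03]), 'force': array([-0.85798309,  0.38601912,  0.1393133 ]), 'ft_torque': array([0.08227549, 0.02153991, 0.01633625]), 'gripper_force': 0.0, 'width': 0.9995835527201535}
```

View pics/scene0.png

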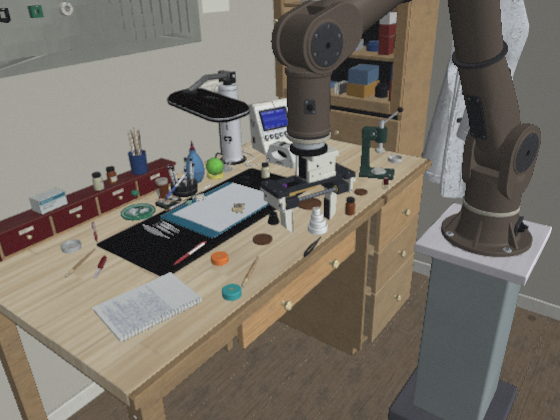

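View pics/top0.png

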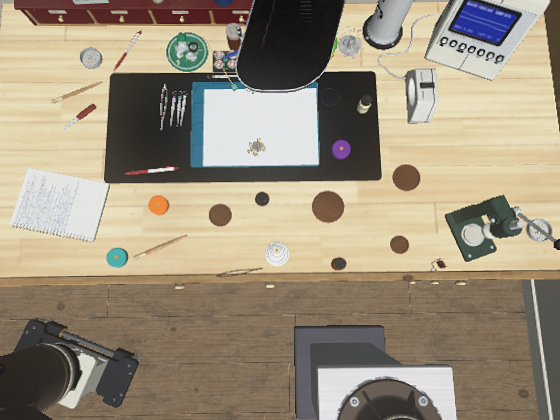

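The top view shows the white stack at (277,253) and brown dishes at (328,207), (406,177), (220,215) and (400,244). The loupe is at (262,199) and the vial at (339,264). The orange (158,205), purple (341,149) and turquoise (116,257) discs are decoys, since the dies are white.

```bash
python3 - <<'E'
from h import *
d=grab('top');f=d['frame'];cv2.imwrite('pics/c1.png',cv2.resize(cv2.cvtColor(f[150:290,190:450],cv2.COLOR_RGB2BGR),None,fx=3,fy=3,interpolation=cv2.INTER_CUBIC))
h=cv2.cvtColor(f,cv2.COLOR_RGB2HSV)
def fit(mask,name,zs,roi):
    m=np.zeros(mask.shape,np.uint8);x0,y0,x1,y1=roi;m[y0:y1,x0:x1]=mask[y0:y1,x0:x1]
    cs,_=cv2.findContours(m,cv2.RETR_EXTERNAL,cv2.CHAIN_APPROX_NONE)
    for c in cs:
        if cv2.contourArea(c)<40: continue
        P=np.array([onz(d,u,v,zs)[:2] for u,v in c[:,0]])
        (cx,cy),r=cv2.minEnclosingCircle(P.astype(np.float32)*1000)
        a=P.mean(0);print(name,'px',c[:,0].mean(0).round(),'xy',a.round(4),(round(cx),round(cy)),'d',round(2*r+1.5,1))
fit((h[...,2]<130).astype(np.uint8),'dark',0.007,(195,160,450,276))
fit(((h[...,1]<40)&(h[...,2]>150)).astype(np.uint8),'white',0.05,(250,230,310,275))
for n,u,v in(('edge',300,274),('lamp',290,60),('lamp2',290,85),('stk',277,251),('press',470,210),('presstop',500,220)): print(n,depthpt(d,u,v).round(3))
for v in (240,244,247,250,253,256,259,262,265): print(v,[depthpt(d,u,v)[2].round(3) for u in range(264,292,3)])
E
```

```text
dark px [338. 263.] xy [0.3938 0.1013] (394, 101) d 37.7
dark px [399. 244.] xy [ 0.439  -0.0519] (440, -52) d 46.7
dark px [220. 215.] xy [0.519  0.3947] (519, 395) d 56.8
dark px [262. 199.] xy [0.5591 0.2881] (559, 289) d 37.4
dark px [327. 206.] xy [0.5377 0.1228] (537, 122) d 81.7
dark px [406. 177.] xy [ 0.6109 -0.0812] (611, -81) d 70.3
dark px [289. 172.] xy [0.6274 0.2184] (632, 220) d 480.0
white px [277. 253.] xy [0.4175 0.2532] (418, 253) d 59.7
edge [ 0.369  0.195 -0.   ]
lamp [0.753 0.227 0.331]
lamp2 [0.71  0.227 0.32 ]
stk [0.421 0.252 0.073]
press [ 0.51  -0.195  0.089]
presstop [ 0.473 -0.212  0.178]
240 [np.float64(0.002), np.float64(-0.002), np.float64(0.003), np.float64(-0.001), np.float64(0.001), np.float64(0.001), np.float64(-0.0), np.float64(0.001), np.float64(-0.001), np.float64(-0.003)]
244 [np.float64(0.002), np.float64(0.001), np.float64(0.021), np.float64(0.039), np.float64(0.055), np.float64(0.055), np.float64(0.017), np.float64(0.021), np.float64(0.001), np.float64(0.0)]
247 [np.float64(0.004), np.float64(0.014), np.float64(0.038), np.float64(0.074), np
[... 580 characters left out ...]
np.float64(0.055), np.float64(0.059), np.float64(0.052), np.float64(0.034), np.float64(0.015), np.float64(-0.002)]
259 [np.float64(0.003), np.float64(0.018), np.float64(0.039), np.float64(0.036), np.float64(0.037), np.float64(0.04), np.float64(0.034), np.float64(0.02), np.float64(0.003), np.float64(0.003)]
262 [np.float64(0.001), np.float64(0.001), np.float64(0.019), np.float64(0.033), np.float64(0.034), np.float64(0.034), np.float64(0.018), np.float64(0.003), np.float64(-0.0), np.float64(0.001)]
265 [np.float64(0.003), np.float64(0.002), np.float64(-0.001), np.float64(0.015), np.float64(0.018), np.float64(0.018), np.float64(-0.002), np.float64(-0.002), np.float64(-0.001), np.float64(0.001)]
```

View pics/c1.png

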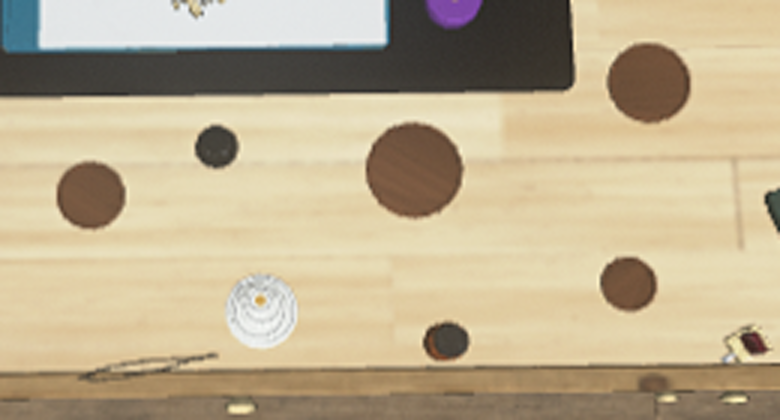

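```bash
cat >> h.py <<'E'
def die(h,xy,R):
    "centre of the die whose top is at h near xy: brass dot and white outline, both views"
    for n in('top','scene'):
        d=grab(n);f=d['frame'];hs=cv2.cvtColor(f,cv2.COLOR_RGB2HSV)
        c=d['R']@np.array([xy[0],xy[1],h])+d['t'];K=d['K'];u0=int(K[0,0]*c[0]/c[2]+K[0,2]);v0=int(K[1,1]*c[1]/c[2]+K[1,2])
        dot=[];wh=[]
        for v in range(v0-30,v0+30):
            for u in range(u0-30,u0+30):
                p=onz(d,u,v,h); z=depthpt(d,u,v)[2]
                if np.hypot(*(p[:2]-xy))<R+.01 and abs(z-h)<.006:
                    wh.append(p[:2])
                    if hs[v,u,1]>70 and np.hypot(*(p[:2]-xy))<R-.003: dot.append((*p[:2],float(hs[v,u,1])))
        if len(wh)<5: print(n,'none');continue
        (a,b),r=cv2.minEnclosingCircle(np.array(wh,np.float32)*1000)
        D=np.array(dot);print(n,(u0,v0),'circle',round(a,1),round(b,1),'d',round(2*r,1),'n',len(wh),'dot',(np.average(D[:,:2],axis=0,weights=D[:,2])*1000).round(1) if len(D) else None,len(D))
E
python3 - <<'E'
from h import *
for h,R in((.072,.012),(.054,.018),(.036,.024),(.018,.03)): die(h,np.array([.418,.253]),R)
d=grab('scene');f=d['frame'];cv2.imwrite('pics/c2.png',cv2.resize(cv2.cvtColor(f[170:270,230:390],cv2.COLOR_RGB2BGR),None,fx=5,fy=5,interpolation=cv2.INTER_CUBIC))
E
```

```text
top (276, 252) circle 425.6 254.0 d 23.5 n 80 dot [424.1 253.7] 8
scene (317, 208) circle 420.3 258.7 d 35.7 n 40 dot None 0
top (276, 253) circle 423.6 252.2 d 35.8 n 95 dot None 0
scene (317, 214) circle 416.8 257.4 d 44.3 n 60 dot None 0
top (276, 253) circle 420.0 254.3 d 46.8 n 118 dot None 0
scene (317, 219) circle 416.5 258.5 d 57.2 n 81 dot None 0
top (276, 253) circle 420.4 251.7 d 61.4 n 171 dot None 0
scene (317, 224) circle 416.8 259.4 d 66.8 n 90 dot None 0
```

View pics/c2.png

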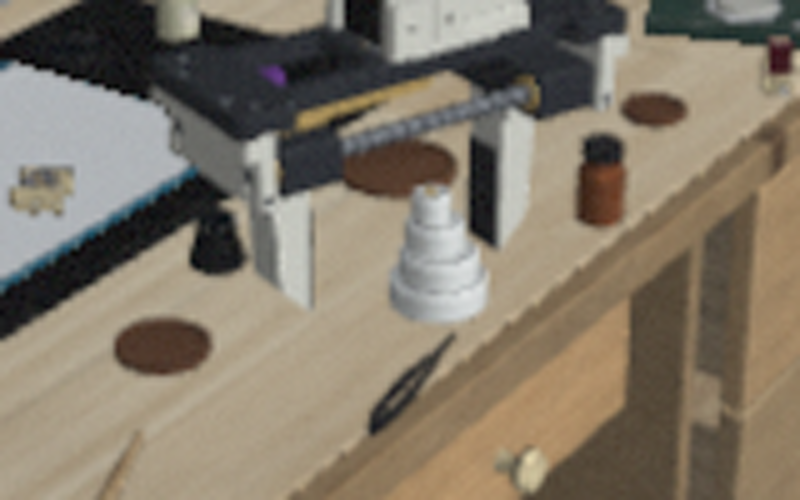

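Emit:
arm_command --dp '[[0,0,0],[0,0,0],[0,0,0],[0,0,0],[0,0,0],[0,0,0],[0,0,0],[0,0,0]]' --angular '[[0,0,1],[0,0,1],[0,0,1],[0,0,1],[0,0,1],[0,0,1],[0,0,1],[0,0,0.94]]' --claw '[1,1,1,1,1,1,1,1]' --force 15

```text
clock: 1.4
position: [0.2317, 0.5805, 0.2268]
ee_rot: [-2.228, -2.215, -0.0]
force: [0.3, 0.1, -0.7]
width: 0.998
gripper_force: 0.0
```

The scene crop shows the four white discs stacked, with a brass dot on top at about (432,188). The brown vial is at (600,180) and the loupe at (215,240). This is the only white die stack; the orange, purple and turquoise discs stand alone. I'll move over it.

Emit:
arm_command --dp '[[-0.93,0.55,0.35],[-0.93,0.55,0.35],[-0.93,0.55,0.35],[-0.93,0.55,0.35],[-0.93,0.55,0.35],[-0.93,0.55,0.35],[-0.93,0.55,0.35],[-0.93,0.55,0.35],[-0.93,0.55,0.35],[-0.93,0.55,0.35]]' --angular '[[0,0,0],[0,0,0],[0,0,0],[0,0,0],[0,0,0],[0,0,0],[0,0,0],[0,0,0],[0,0,0],[0,0,0]]' --claw '[1,1,1,1,1,1,1,1,1,1]'

```text
clock: 2.4
position: [0.3697, 0.3472, 0.1391]
ee_rot: [-2.221, -2.221, -0.001]
force: [1.1, -0.1, -0.8]
width: 0.998
gripper_force: 0.0
```

Emit:
arm_command --dp '[[-0.94,0.55,0.35],[-0.94,0.55,0.35],[-0.94,0.55,0.3],[-0.94,0.56,0.2],[0,0,0],[0,0,0]]' --angular '[[0,0,0],[0,0,0],[0,0,0],[0,0,0],[0,0,0],[0,0,0]]' --claw '[1,1,1,1,1,1]'

```text
clock: 3.0
position: [0.4247, 0.2536, 0.1093]
ee_rot: [-2.223, -2.219, -0.0]
force: [-0.7, 0.2, 0.7]
width: 0.997
gripper_force: 0.0
```

Emit:
arm_command --dp '[[0,0,0.7],[0,0,0.7],[0,0,0.53],[0,0,0],[0,0,0],[0,0,0],[0,0,0],[0,0,0],[0,0,0],[0,0,0]]' --angular '[[0,0,0],[0,0,0],[0,0,0],[0,0,0],[0,0,0],[0,0,0],[0,0,0],[0,0,0],[0,0,0],[0,0,0]]' --claw '[1,0.7,0.4,0.4,0.4,0.4,0.2,0.2,0.2,0.2]' --force 12

```text
clock: 4.0
position: [0.4245, 0.254, 0.0611]
ee_rot: [-2.222, -2.221, -0.0]
force: [-0.3, 0.2, 0.4]
width: 0.267
gripper_force: 0.2
```

```bash
python3 - <<'E'
from h import *
d=grab('scene');f=d['frame'];cv2.imwrite('pics/c3.png',cv2.resize(cv2.cvtColor(f[150:250,250:390],cv2.COLOR_RGB2BGR),None,fx=5,fy=5,interpolation=cv2.INTER_CUBIC))
s=arm.observe();print(s['position'],s['width'],s['gripper_force'],s['force'])
E
```

```text
[0.42450141 0.25400638 0.06111572] 0.25076477874647457 12.00043612421723 [-0.47431917 -0.05745259  1.78393131]
```

View pics/c3.png

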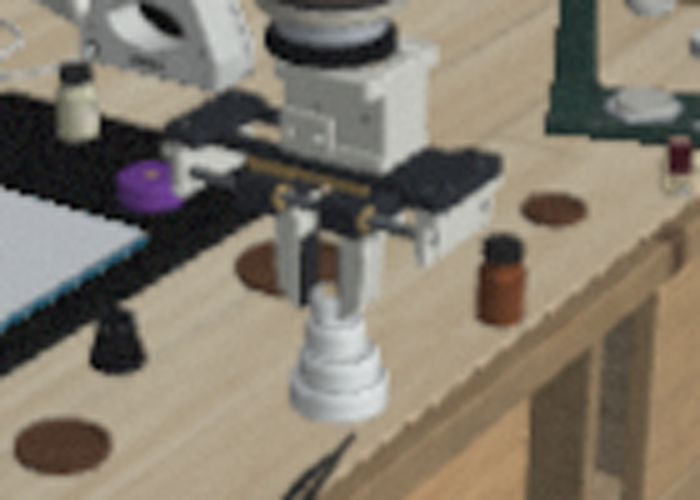

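The d24 die is gripped between the fingers (crop 325,300) at 12 N, and the rest of the stack is still in place. Next I lift it and carry it to the smallest dish.

Emit:
arm_command --dp '[[0,0,-0.3],[0,0,-0.6],[0,0,-0.8],[-0.5,0,0],[-0.95,0.05,0],[-0.95,0.05,0],[-0.95,0.05,0],[-0.95,0.05,0],[-0.95,0.05,0],[-0.95,0.05,0]]' --angular '[[0,0,0],[0,0,0],[0,0,0],[0,0,0],[0,0,0],[0,0,0],[0,0,0],[0,0,0],[0,0,0],[0,0,0]]' --claw '[0.2,0.2,0.2,0.2,0.2,0.2,0.2,0.2,0.2,0.2]'

```text
clock: 5.05
position: [0.4314, 0.0972, 0.1032]
ee_rot: [-2.222, -2.221, 0.001]
force: [0.4, 0.3, -0.9]
width: 0.251
gripper_force: 12.0
```

Emit:
arm_command --dp '[[-0.95,0.05,0],[-0.95,0.05,0],[-0.95,0.05,0],[-0.95,0.05,0],[-0.95,0.05,0],[-0.9,0.03,0],[-0.4,0,0],[0,0,0],[0,0,0]]' --angular '[[0,0,0],[0,0,0],[0,0,0],[0,0,0],[0,0,0],[0,0,0],[0,0,0],[0,0,0],[0,0,0]]' --claw '[0.2,0.2,0.2,0.2,0.2,0.2,0.2,0.2,0.2]'

```text
clock: 5.95
position: [0.4387, -0.0517, 0.1033]
ee_rot: [-2.221, -2.221, -0.0]
force: [-0.3, 1.0, 0.6]
width: 0.251
gripper_force: 12.0
```

```bash
python3 - <<'E'
from h import *
d=grab('top','t2.png');f=d['frame'];cv2.imwrite('pics/c4.png',cv2.resize(cv2.cvtColor(f[140:290,240:460],cv2.COLOR_RGB2BGR),None,fx=3,fy=3,interpolation=cv2.INTER_CUBIC))
s=arm.observe();print(s['position'],s['width'],s['gripper_force'])
for h,R in((.054,.018),(.036,.024),(.018,.03)): die(h,np.array([.422,.253]),R)
E
```

```text
[ 0.43876288 -0.05126808  0.10332841] 0.2528595416521144 12.000054450763855
top (276, 251) circle 423.8 252.2 d 35.5 n 178 dot [422.8 252.3] 9
scene (316, 213) circle 419.1 255.4 d 48.0 n 79 dot None 0
top (276, 251) circle 420.0 254.3 d 46.8 n 119 dot None 0
scene (316, 219) circle 414.1 256.9 d 53.6 n 78 dot None 0
top (276, 252) circle 420.4 251.7 d 61.4 n 170 dot None 0
scene (316, 224) circle 416.9 258.2 d 66.2 n 91 dot None 0
```

View pics/c4.png

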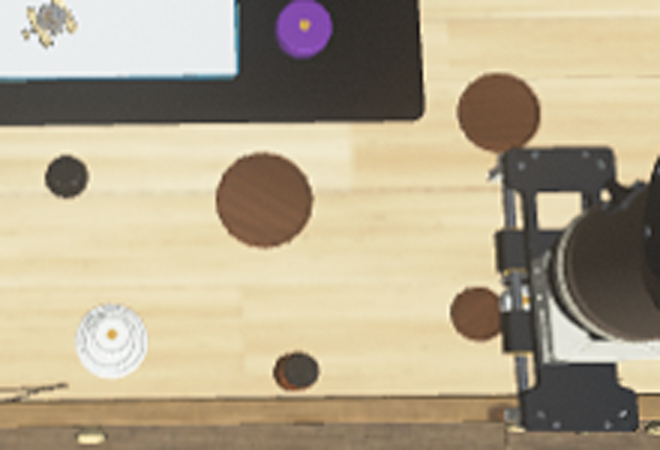

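The d24 die is held over the smallest dish and the stack is undisturbed, with its next dot at (112,335) in the crop. I'll lower it.

Emit:
arm_command --dp '[[0,0,0.9],[0,0,0.9],[0,0,0.8],[0,0,0.6],[0,0,0.3],[0,0,0.2],[0,0,0],[0,0,0]]' --angular '[[0,0,0],[0,0,0],[0,0,0],[0,0,0],[0,0,0],[0,0,0],[0,0,0],[0,0,0]]' --claw '[0.2,0.2,0.2,0.2,0.2,0.2,0.2,0.2]'

```text
clock: 7.1
position: [0.4393, -0.0523, 0.0114]
ee_rot: [2.221, 2.221, 0.001]
force: [0.1, -0.0, 0.2]
width: 0.254
gripper_force: 12.0
```

```bash
python3 - <<'E'
from h import *
s=arm.observe();print(s['position'],s['width'],s['gripper_force'],s['force'])
d=grab('scene');f=d['frame'];cv2.imwrite('pics/c5.png',cv2.resize(cv2.cvtColor(f[130:230,300:420],cv2.COLOR_RGB2BGR),None,fx=5,fy=5,interpolation=cv2.INTER_CUBIC))
E
```

```text
[ 0.43927424 -0.0522925   0.01140697] 0.25381707510460566 11.999870714207646 [ 0.07117223 -0.04262683  0.2066398 ]
```

View pics/c5.png

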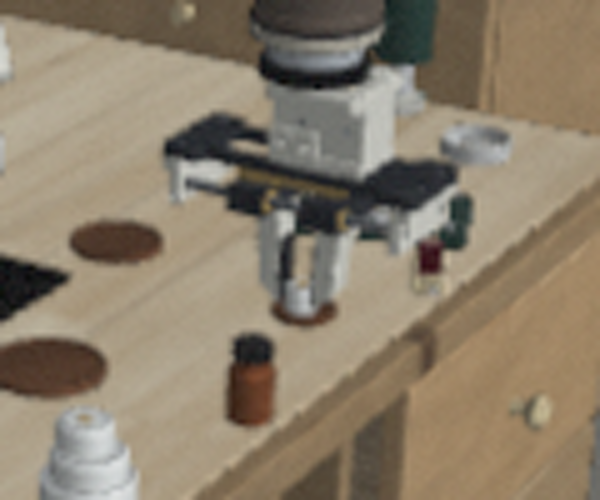

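The die sits in the smallest dish (crop 298,300). I'll release it and go back to the stack.

Emit:
arm_command --dp '[[0,0,0.04],[0,0,0],[0,0,0],[0,0,0],[0,0,-0.4],[0,0,-0.8],[0,0,-0.9],[0,0,-0.95],[0,0,-0.95],[0.5,0,0]]' --angular '[[0,0,0],[0,0,0],[0,0,0],[0,0,0],[0,0,0],[0,0,0],[0,0,0],[0,0,0],[0,0,0],[0,0,0]]' --claw '[0.254,0.4,0.45,0.45,0.45,0.45,0.5,0.6,0.7,0.8]'

```text
clock: 8.15
position: [0.4406, -0.0411, 0.1132]
ee_rot: [2.222, 2.216, 0.006]
force: [-0.0, -0.5, -0.2]
width: 0.713
gripper_force: 0.0
```

Emit:
arm_command --dp '[[0.98,-0.05,0],[0.98,-0.05,0],[0.98,-0.05,0],[0.98,-0.05,0],[0.98,-0.05,0],[0.98,-0.05,0],[0.98,-0.05,0],[0.98,-0.05,0],[0.98,-0.05,0],[0.98,-0.05,0]]' --angular '[[0,0,0],[0,0,0],[0,0,0],[0,0,0],[0,0,0],[0,0,0],[0,0,0],[0,0,0],[0,0,0],[0,0,0]]' --claw '[0.8,0.8,0.8,0.8,0.8,0.8,0.8,0.8,0.8,0.8]'

```text
clock: 9.15
position: [0.4263, 0.2061, 0.1107]
ee_rot: [2.222, 2.221, 0.0]
force: [0.4, 0.3, -0.5]
width: 0.799
gripper_force: 0.0
```

```bash
python3 - <<'E'
from h import *
s=arm.observe();print(s['position'],s['width'])
die(.021,np.array([.439,-.052]),.012)
E
```

```text
[0.42626044 0.20605492 0.1106957 ] 0.7992174336865592
top (400, 243) circle 439.3 -50.7 d 23.9 n 75 dot [440.9 -52.1] 8
scene (360, 187) circle 436.9 -48.2 d 35.2 n 29 dot None 0
```

Emit:
arm_command --dp '[[0.9,-0.07,0],[0.8,-0.06,0],[0.16,0,0.4],[0,0,0.9],[0,0,0.8],[0,0,0.61],[0,0,0],[0,0,0],[0,0,0],[0,0,0]]' --angular '[[0,0,0],[0,0,0],[0,0,0],[0,0,0],[0,0,0],[0,0,0],[0,0,0],[0,0,0],[0,0,0],[0,0,0]]' --claw '[0.8,0.8,0.8,0.8,0.7,0.6,0.5,0.5,0.33,0.33]'

```text
clock: 10.25
position: [0.4237, 0.2518, 0.043]
ee_rot: [2.222, 2.221, 0.002]
force: [-0.2, -1.0, 1.3]
width: 0.388
gripper_force: 12.0
```

Emit:
arm_command --dp '[[0,0,0],[0,0,0],[0,0,-0.3],[0,0,-0.7],[0,0,-0.9],[0,0,0]]' --angular '[[0,0,0],[0,0,0],[0,0,0],[0,0,0],[0,0,0],[0,0,0]]' --claw '[0.33,0.33,0.33,0.33,0.33,0.33]'

```text
clock: 10.85
position: [0.4246, 0.2527, 0.0924]
ee_rot: [2.221, 2.221, 0.007]
force: [0.8, 0.6, -0.0]
width: 0.382
gripper_force: 12.0
```

```bash
python3 - <<'E'
from h import *
s=arm.observe();print(s['position'],s['width'],s['gripper_force'],s['force'])
d=grab('scene');f=d['frame'];cv2.imwrite('pics/c6.png',cv2.resize(cv2.cvtColor(f[130:250,250:390],cv2.COLOR_RGB2BGR),None,fx=4,fy=4,interpolation=cv2.INTER_CUBIC))
E
```

```text
[0.42459898 0.2527175  0.09238623] 0.38217913571929746 11.999930189922452 [ 0.83317337  0.63926905 -0.03939508]
```

View pics/c6.png

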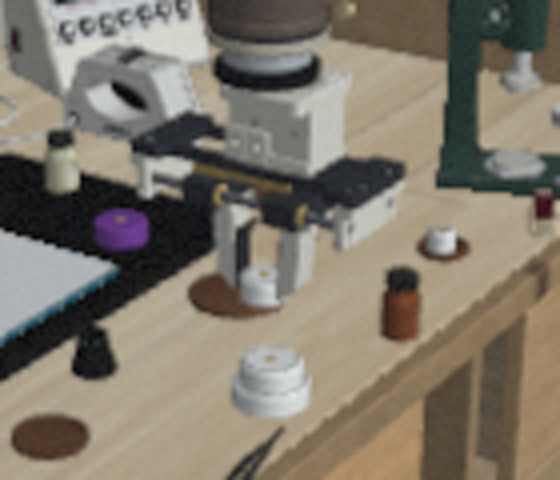

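The d36 die is held level (crop 262,285), d24 is in its dish (441,240), and the two larger dies remain stacked (270,380). d36 goes to the left dish.

Emit:
arm_command --dp '[[0.5,0.34,0],[0.8,0.53,0],[0.8,0.53,0],[0.8,0.53,0],[0.8,0.53,0],[0.8,0.53,0],[0.8,0.53,0],[0.4,0.26,0],[0,0,0.4],[0,0,0.8]]' --angular '[[0,0,0],[0,0,0],[0,0,0],[0,0,0],[0,0,0],[0,0,0],[0,0,0],[0,0,0],[0,0,0],[0,0,0]]' --claw '[0.33,0.33,0.33,0.33,0.33,0.33,0.33,0.33,0.33,0.33]'

```text
clock: 11.9
position: [0.5179, 0.3941, 0.0593]
ee_rot: [2.221, 2.221, 0.002]
force: [-0.5, -0.0, -0.7]
width: 0.382
gripper_force: 12.0
```

Emit:
arm_command --dp '[[0,0,0.5],[0,0,0],[0,0,0]]' --angular '[[0,0,0],[0,0,0],[0,0,0]]' --claw '[0.33,0.33,0.33]'

```text
clock: 12.2
position: [0.5174, 0.3935, 0.0469]
ee_rot: [-2.222, -2.221, 0.002]
force: [0.8, -0.4, 0.1]
width: 0.384
gripper_force: 12.0
```

Emit:
arm_command --dp '[[0.05,0.05,0.6],[0,0,0.5],[0,0,0.25],[0,0,0.08],[0,0,0],[0,0,0]]' --angular '[[0,0,0],[0,0,0],[0,0,0],[0,0,0],[0,0,0],[0,0,0]]' --claw '[0.33,0.33,0.33,0.33,0.33,0.33]'

```text
clock: 12.8
position: [0.5192, 0.3956, 0.0118]
ee_rot: [2.221, 2.221, 0.001]
force: [0.3, -0.2, -0.9]
width: 0.384
gripper_force: 12.0
```

Emit:
arm_command --dp '[[0,0,0],[0,0,0],[0,0,0],[0,0,0],[0,0,-0.4],[0,0,-0.8],[0,0,-0.9],[0,0,-0.9],[-0.6,-0.4,0],[-0.8,-0.53,0]]' --angular '[[0,0,0],[0,0,0],[0,0,0],[0,0,0],[0,0,0],[0,0,0],[0,0,0],[0,0,0],[0,0,0],[0,0,0]]' --claw '[0.4,0.5,0.55,0.55,0.55,0.55,0.6,0.7,0.8,0.9]'

```text
clock: 13.8
position: [0.4964, 0.3614, 0.0881]
ee_rot: [2.22, 2.222, 0.005]
force: [-0.5, -0.4, -0.6]
width: 0.816
gripper_force: 0.0
```

```bash
python3 - <<'E'
from h import *
s=arm.observe();print(s['position'],s['width'])
die(.021,np.array([.519,.395]),.018)
die(.036,np.array([.42,.253]),.024)
die(.018,np.array([.42,.253]),.03)
E
```

```text
[0.496378   0.3614123  0.08814819] 0.8158192476630994
top none
scene (261, 234) circle 516.5 396.6 d 44.4 n 82 dot [520.9 395.8] 1
top none
scene (317, 219) circle 415.9 255.3 d 56.7 n 123 dot [421.7 250.9] 1
top (276, 253) circle 437.2 229.4 d 17.7 n 7 dot None 0
scene (317, 224) circle 416.8 259.4 d 66.8 n 96 dot None 0
```

Emit:
arm_command --dp '[[-0.86,-0.6,0],[-0.86,-0.6,0],[-0.86,-0.6,0],[-0.86,-0.6,0],[-0.86,-0.6,0],[0,0,0.4],[0,0,0],[0,0,0]]' --angular '[[0,0,0],[0,0,0],[0,0,0],[0,0,0],[0,0,0],[0,0,0],[0,0,0],[0,0,0]]' --claw '[0.9,0.9,0.9,0.9,0.9,0.9,0.9,0.9]'

```text
clock: 14.9
position: [0.4215, 0.2541, 0.0765]
ee_rot: [2.221, 2.222, 0.001]
force: [-0.4, 0.2, 0.7]
width: 0.9
gripper_force: 0.0
```

Emit:
arm_command --dp '[[-0.06,-0.04,0.7],[0,0,0.8],[0,0,0.46],[0,0,0.1],[0,0,0],[0,0,0],[0,0,0],[0,0,0],[0,0,0],[0,0,0]]' --angular '[[0,0,0],[0,0,0],[0,0,0],[0,0,0],[0,0,0],[0,0,0],[0,0,0],[0,0,0],[0,0,0],[0,0,0]]' --claw '[0.9,0.9,0.8,0.7,0.65,0.6,0.55,0.45,0.45,0.45]' --force 15

```text
clock: 15.9
position: [0.4199, 0.2517, 0.0255]
ee_rot: [-2.221, -2.221, -0.001]
force: [-1.2, -0.2, 6.2]
width: 0.513
gripper_force: 15.0
```

Emit:
arm_command --dp '[[0,0,0],[0,0,-0.3],[0,0,-0.7],[0,0,-0.9],[0,0,-0.9],[0,0,0],[0,0,0]]' --angular '[[0,0,0],[0,0,0],[0,0,0],[0,0,0],[0,0,0],[0,0,0],[0,0,0]]' --claw '[0.45,0.45,0.45,0.45,0.45,0.45,0.45]'

```text
clock: 16.6
position: [0.4198, 0.2517, 0.0954]
ee_rot: [-2.221, -2.222, -0.002]
force: [-0.0, 0.3, -1.2]
width: 0.514
gripper_force: 15.0
```

```bash
python3 - <<'E'
from h import *
s=arm.observe();print(s['position'],s['width'],s['gripper_force'],s['force'])
d=grab('scene');f=d['frame'];cv2.imwrite('pics/c7.png',cv2.resize(cv2.cvtColor(f[130:260,230:390],cv2.COLOR_RGB2BGR),None,fx=4,fy=4,interpolation=cv2.INTER_CUBIC))
E
```

```text
[0.41982742 0.25169513 0.09540847] 0.514065523524666 14.999818976211827 [-0.00789435  0.30143796 -1.21186736]
```

View pics/c7.png

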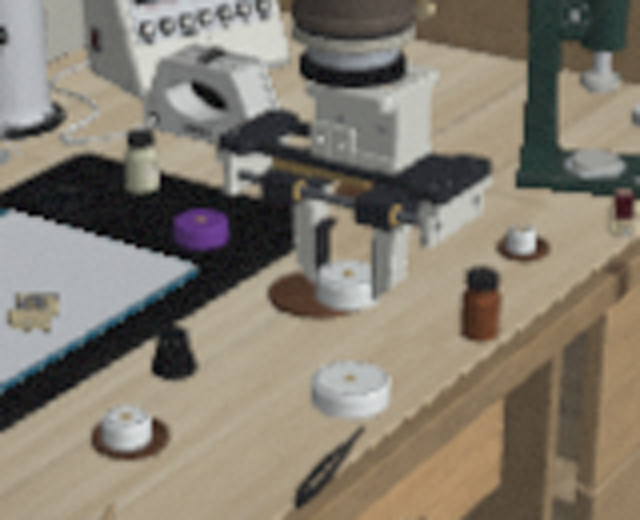

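d48 is held level (crop 345,285), d60 is alone (350,390), and d36 and d24 are in their dishes (127,430 and 521,243). I'll carry d48 to the far-right dish.

Emit:
arm_command --dp '[[-0.5,0.28,0],[-0.89,0.51,0],[-0.89,0.51,0],[-0.89,0.51,0],[-0.89,0.51,0],[-0.89,0.51,0],[-0.89,0.51,0],[-0.89,0.51,0],[-0.89,0.51,0],[-0.89,0.51,0]]' --angular '[[0,0,0],[0,0,0],[0,0,0],[0,0,0],[0,0,0],[0,0,0],[0,0,0],[0,0,0],[0,0,0],[0,0,0]]' --claw '[0.45,0.45,0.45,0.45,0.45,0.45,0.45,0.45,0.45,0.45]'

```text
clock: 17.65
position: [0.5411, 0.0376, 0.0938]
ee_rot: [-2.221, -2.22, 0.003]
force: [0.5, -0.0, -0.8]
width: 0.514
gripper_force: 15.0
```

Emit:
arm_command --dp '[[-0.9,0.52,0],[-0.9,0.52,0],[-0.9,0.52,0],[-0.9,0.52,0],[-0.9,0.52,0],[-0.31,0.17,0],[0,0,0.3],[0,0,0.7],[0,0,0],[0,0,0]]' --angular '[[0,0,0],[0,0,0],[0,0,0],[0,0,0],[0,0,0],[0,0,0],[0,0,0],[0,0,0],[0,0,0],[0,0,0]]' --claw '[0.45,0.45,0.45,0.45,0.45,0.45,0.45,0.45,0.45,0.45]'

```text
clock: 18.65
position: [0.6097, -0.0801, 0.0693]
ee_rot: [-2.219, -2.221, 0.001]
force: [0.1, -0.1, -0.9]
width: 0.515
gripper_force: 15.0
```

Emit:
arm_command --dp '[[-0.04,0.05,0.7],[0,0,0.8],[0,0,0.5],[0,0,0.25],[0,0,0.08],[0,0,0],[0,0,0]]' --angular '[[0,0,0],[0,0,0],[0,0,0],[0,0,0],[0,0,0],[0,0,0],[0,0,0]]' --claw '[0.45,0.45,0.45,0.45,0.45,0.45,0.45]'

```text
clock: 19.35
position: [0.6125, -0.0826, 0.0125]
ee_rot: [2.221, 2.221, 0.001]
force: [-0.7, 0.5, -0.5]
width: 0.511
gripper_force: 15.0
```

Emit:
arm_command --dp '[[0,0,0],[0,0,0],[0,0,0],[0,0,0],[0,0,-0.4],[0,0,-0.8],[0,0,-0.9],[0,0,-0.9],[0.5,-0.28,0],[0.89,-0.51,0]]' --angular '[[0,0,0],[0,0,0],[0,0,0],[0,0,0],[0,0,0],[0,0,0],[0,0,0],[0,0,0],[0,0,0],[0,0,0]]' --claw '[0.55,0.65,0.68,0.68,0.68,0.7,0.8,0.9,1,1]'

```text
clock: 20.35
position: [0.5929, -0.049, 0.0879]
ee_rot: [2.223, 2.217, 0.002]
force: [-1.0, 1.6, -0.8]
width: 0.976
gripper_force: 0.0
```

Emit:
arm_command --dp '[[0.89,-0.51,0],[0.89,-0.51,0],[0.89,-0.51,0],[0.89,-0.51,0],[0.89,-0.51,0],[0.89,-0.51,0],[0.89,-0.51,0],[0.89,-0.51,0],[0,0,0],[0,0,0]]' --angular '[[0,0,0],[0,0,0],[0,0,0],[0,0,0],[0,0,0],[0,0,0],[0,0,0],[0,0,0],[0,0,0],[0,0,0]]' --claw '[1,1,1,1,1,1,1,1,1,1]'

```text
clock: 21.35
position: [0.4896, 0.1308, 0.0867]
ee_rot: [-2.219, -2.223, 0.0]
force: [-0.2, -0.6, -0.1]
width: 0.998
gripper_force: 0.0
```

```bash
python3 - <<'E'
from h import *
s=arm.observe();print(s['position'],s['width'])
die(.021,np.array([.611,-.081]),.024)
die(.018,np.array([.42,.252]),.03)
E
```

```text
[0.48963664 0.13081363 0.08674572] 0.9982306008610307
top none
scene (322, 174) circle 609.5 -77.2 d 58.2 n 68 dot None 0
top (276, 253) circle 420.4 251.7 d 61.4 n 467 dot [420.2 252.2] 8
scene (317, 224) circle 417.6 255.6 d 71.2 n 187 dot [422.5 249.3] 1
```

Emit:
arm_command --dp '[[0.81,-0.46,0],[0.81,-0.46,0],[0.81,-0.46,0],[0.81,-0.46,0],[0.81,-0.46,0],[0.79,-0.46,0],[0,0,0.4],[0,0,0.8],[0,0,0],[0,0,0]]' --angular '[[0,0,0],[0,0,0],[0,0,0],[0,0,0],[0,0,0],[0,0,0],[0,0,0],[0,0,0],[0,0,0],[0,0,0]]' --claw '[1,1,1,1,1,1,1,1,1,1]'

```text
clock: 22.55
position: [0.4216, 0.2499, 0.0566]
ee_rot: [2.223, 2.219, -0.002]
force: [0.3, -0.0, 0.2]
width: 0.997
gripper_force: 0.0
```

Remaining: 49.5 mm down, about 1.98 units.

Emit:
arm_command --dp '[[0.07,-0.04,0.7],[0,0,0.7],[0,0,0.4],[0,0,0.17],[0,0,0],[0,0,0],[0,0,0],[0,0,0],[0,0,0],[0,0,0]]' --angular '[[0,0,0],[0,0,0],[0,0,0],[0,0,0],[0,0,0],[0,0,0],[0,0,0],[0,0,0],[0,0,0],[0,0,0]]' --claw '[1,1,1,0.9,0.8,0.75,0.7,0.58,0.58,0.58]' --force 18

```text
clock: 23.55
position: [0.4203, 0.2532, 0.008]
ee_rot: [-2.221, -2.221, -0.001]
force: [-1.2, 0.2, 7.1]
width: 0.644
gripper_force: 18.0
```

Emit:
arm_command --dp '[[0,0,0],[0,0,-0.3],[0,0,-0.7],[0,0,-0.9],[0,0,-0.9],[0,0,0],[0,0,0]]' --angular '[[0,0,0],[0,0,0],[0,0,0],[0,0,0],[0,0,0],[0,0,0],[0,0,0]]' --claw '[0.58,0.58,0.58,0.58,0.58,0.58,0.58]'

```text
clock: 24.25
position: [0.4203, 0.2532, 0.0779]
ee_rot: [-2.221, -2.222, -0.002]
force: [-0.2, 0.5, -1.0]
width: 0.641
gripper_force: 18.0
```

```bash
python3 - <<'E'
from h import *
s=arm.observe();print(s['position'],s['width'],s['gripper_force'],s['force'])
d=grab('scene');f=d['frame'];cv2.imwrite('pics/c8.png',cv2.resize(cv2.cvtColor(f[130:260,230:390],cv2.COLOR_RGB2BGR),None,fx=4,fy=4,interpolation=cv2.INTER_CUBIC))
die(.021,np.array([.611,-.081]),.024)
E
```

```text
[0.420319   0.25324693 0.077907  ] 0.6410755510330832 17.999661401845515 [-0.17651475  0.46182575 -1.0446291 ]
top (407, 175) circle 614.1 -78.1 d 48.9 n 273 dot [614.4 -79.9] 7
scene none
```

View pics/c8.png

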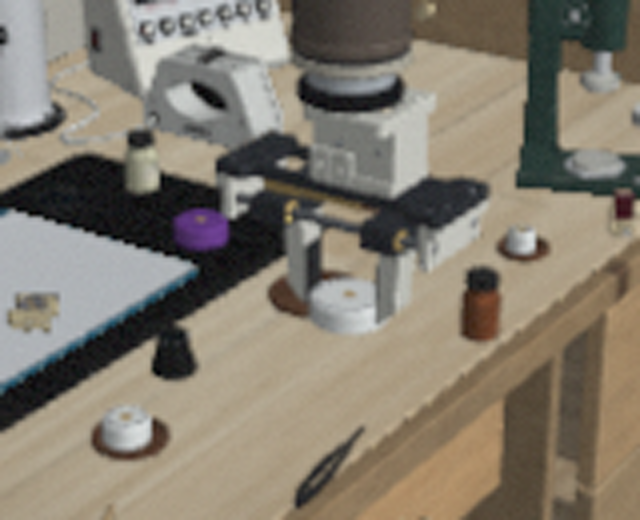

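d60 is held level (crop 345,305) and d48 measures inside its dish at (614,-79). I'll carry d60 to the largest dish.

Emit:
arm_command --dp '[[-0.5,0.45,0],[-0.86,0.77,0],[-0.86,0.77,0],[-0.86,0.77,0],[-0.86,0.77,0],[-0.86,0.77,0],[-0.43,0.39,0],[0,0,0.4],[0,0,0.6],[0,0,0]]' --angular '[[0,0,0],[0,0,0],[0,0,0],[0,0,0],[0,0,0],[0,0,0],[0,0,0],[0,0,0],[0,0,0],[0,0,0]]' --claw '[0.58,0.58,0.58,0.58,0.58,0.58,0.58,0.58,0.58,0.58]'

```text
clock: 25.4
position: [0.5347, 0.1233, 0.05]
ee_rot: [-2.218, -2.221, 0.006]
force: [0.4, -0.5, -1.8]
width: 0.644
gripper_force: 18.0
```

Emit:
arm_command --dp '[[0,0,0.4],[0,0,0],[0,0,0]]' --angular '[[0,0,0],[0,0,0],[0,0,0]]' --claw '[0.58,0.58,0.58]'

```text
clock: 25.7
position: [0.5371, 0.1226, 0.0424]
ee_rot: [-2.221, -2.222, 0.0]
force: [-0.1, -0.2, -0.4]
width: 0.64
gripper_force: 18.0
```

Emit:
arm_command --dp '[[0,0,0.5],[0,0,0.4],[0,0,0.2],[0,0,0.1],[0,0,0],[0,0,0]]' --angular '[[0,0,0],[0,0,0],[0,0,0],[0,0,0],[0,0,0],[0,0,0]]' --claw '[0.58,0.58,0.58,0.58,0.58,0.58]'

```text
clock: 26.3
position: [0.5376, 0.1221, 0.0126]
ee_rot: [2.222, 2.221, 0.0]
force: [0.7, 0.2, -0.8]
width: 0.644
gripper_force: 18.0
```

Emit:
arm_command --dp '[[0,0,0],[0,0,0],[0,0,0],[0,0,0],[0,0,-0.4],[0,0,-0.8],[0,0,-0.9],[0,0,-0.9],[0,0,-0.9],[0,0,0]]' --angular '[[0,0,0],[0,0,0],[0,0,0],[0,0,0],[0,0,0],[0,0,0],[0,0,0],[0,0,0],[0,0,0],[0,0,0]]' --claw '[0.7,0.8,0.85,0.85,0.85,0.85,0.9,0.9,0.9,0.9]'

```text
clock: 27.3
position: [0.5394, 0.1225, 0.1135]
ee_rot: [2.22, 2.22, 0.008]
force: [0.3, 0.1, -0.9]
width: 0.901
gripper_force: 0.0
```

Emit:
arm_command --dp '[[0.8,0,-0.5],[0.9,0,-0.5],[0.9,0,0],[0.9,0,0],[0.9,0,0],[0.9,0,0],[0,0,0],[0,0,0],[0,0,0]]' --angular '[[0,0,0],[0,0,0],[0,0,0],[0,0,0],[0,0,0],[0,0,0],[0,0,0],[0,0,0],[0,0,0]]' --claw '[0.9,0.9,0.9,0.9,0.9,0.9,0.9,0.9,0.9]'

```text
clock: 28.2
position: [0.5375, 0.2534, 0.1349]
ee_rot: [2.223, 2.22, -0.001]
force: [-0.3, -0.1, 0.5]
width: 0.898
gripper_force: 0.0
```

```bash
python3 - <<'E'
from h import *
s=arm.observe();print(s['position'],s['width'],s['clock'])
for xy,R in(((.5375,.1225),.03),((.611,-.081),.024),((.519,.395),.018),((.439,-.052),.012)): die(.021,np.array(xy),R)
d=grab('scene');f=d['frame'];a=f[130:260,230:390];b=grab('top')['frame'][150:280,190:430]
g=lambda x:cv2.resize(cv2.cvtColor(x,cv2.COLOR_RGB2BGR),(int(x.shape[1]*2),260),interpolation=cv2.INTER_CUBIC)
cv2.imwrite('pics/c9.png',np.hstack([g(a),g(b)])[:, :800])
E
```

```text
[0.53746608 0.25343064 0.1348874 ] 0.8979765457374029 28.2
top none
scene (308, 198) circle 535.9 125.9 d 71.8 n 140 dot None 0
top (407, 175) circle 614.6 -77.5 d 49.0 n 275 dot [614.4 -79.9] 7
scene (322, 174) circle 609.5 -77.2 d 58.2 n 69 dot None 0
top (218, 213) circle 521.4 395.3 d 36.1 n 160 dot [520.8 396.7] 8
scene (261, 234) circle 520.1 398.5 d 44.2 n 78 dot [520.9 395.8] 1
top none
scene (360, 187) circle 437.0 -48.2 d 35.0 n 27 dot None 0
```

View pics/c9.png

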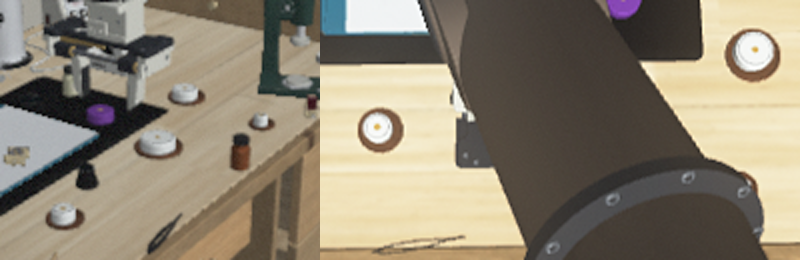

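The final picture shows all four dies flat in their own dishes: (65,215), (158,142), (186,93) and (262,121). The vial (240,152) and the loupe (87,177) are still standing, and the gripper is clear of everything.

```bash
python3 -c "
from cell import arm
print(arm.sign_off())"
```

```text
the job is handed in; nothing more can be done
None
```

All four dies were set flat, same way up, in the dishes of their own size, taken from the top down in about 28 s; the vial and loupe are still standing, and the job is handed in.

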